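# Feed the sample row to the colour meter

## Robot

A 6-joint arm with a two-finger parallel gripper is mounted at the origin on the work surface. World frame = base frame: x ahead of the robot, y to its left, z up, the work surface at z = 0. Lengths are in m, angles in rad, forces in N, time in s.
With the tool pointing down it reaches from about 0.35 to 0.775 m from the base axis. Payload 5.5 kg.
Tool frame: the origin (TCP) lies between the finger pads; the fingertips stand env.nose_length ahead of it and the grasp point (between the pads) lies 8 mm behind it (env.nose_length is the distance from the TCP to the fingertips, in m); z points along the fingers, y is the direction in which the jaws open and shut (so a half turn about z gives the same grasp; the last joint's range is limited). The gripper opens to 85 mm and grips with 20 to 120 N. Pads are 22 mm wide; open, the fingers measure 114 mm over their backs; the gripper's body (76 mm by 85 mm) begins 54 mm behind the grasp point. The pads swing forward as they close: fully open they stand 13 mm farther back than shut.
Start: joints at [1.123, 0.313, 0.046, 1.304, 0, 1.431], TCP at [0.174, 0.548, 0.242] pointing down, gripper open.
Joint ranges: [-2.76, 2.76], [-0.86, 1.69], [-1.03, 1.26], [-2.2, 2.34], [-1.47, 1.5], [-3.14, 3.14]. Speed limits (rad/s): [2.57, 2.57, 3.14, 3.14, 3.14, 3.14].

## Interface

Orientations are given as a unit quaternion [w, x, y, z].
In Python, from workcell import env gives the robot as it stands. The module is installed in compiled form; this text tells all that it offers.
- The arm moves only by the shell command python3 -m creep 'ROWS' [FORCE]. ROWS is a JSON object of lists of equal length, an entry for each row: "hand": the finger opening in mm, from 0 to 85.4; "delta_pos": the shift along the tool's x, y, z scaled (see below), a list of three; "turn": the turn about the tool's z scaled (see below). In form: {"hand": [hand, ...], "delta_pos": [[dx, dy, dz], ...], "turn": [turn, ...]}. A call has exactly 5 rows; each row shifts and turns the commanded pose from where the row before left it, along the tool's axes as they then stand; what a row does not reach is not made up. The controller multiplies each number of a shift by 0.8 m and each number of a turn by 5 degrees. A row lasts 1/12 s, in which the tool goes at most 41.7 mm and 7.16 degrees, less where a joint would pass 70% of its speed; a pose out of reach is approached as far as the arm can. A call with a number of a shift or a turn outside -1 to 1 is refused whole. A call with a gripper value outside its range is refused whole. The fingers move at their own pace and stop on an object; FORCE is the grip in N (left out, the last holds). Time passes only in rows, so rows that do not move let the fingers close, or fill a call up. It gives the time, the measured TCP pose, the force and the opening at its end, in the units of the state.
- env.get_state(): the state, without advancing time (a new reading comes with each control period).
- env.read_camera(name): name is "scene" or "top"; returns a dict with "pixels" (480x640x3 uint8, red, green, blue), "depth" (480x640 float32, m along the optical axis (not along the pixel's ray), 0 where there is no reading), "fx", "fy", "cx", "cy" (pixels), "origin" and "orientation" of the camera in the world. Camera axes: x right, y down, z forward; pixel columns grow to the right and rows downward; lengths in m; the calibration is good to about 2 mm. A picture is of the moment at which its call begins.
- env.hand_in(): hands the job in, once; it reports no verdict.
Trained networks look in the newest picture that a camera, given by its name, has taken for a name from the list of things; names that differ only in an ending like _2 or _b are one class to them, and where a whole thing is asked for, a point or a joint stands for the part that bears it (a point fixed in the world has none). Each returns a list of dicts, best first, with "score" (0 to 1); they miss things now and then, are a little off and sometimes report something else, mostly with a low value. They report only what shows in the picture. A call takes as long as a camera call. They do not tell look-alikes from the thing itself.
- env.find_in(camera, target): "location" ([row, column] in pixels, amid what is visible of it).
- env.pinpoint(camera, target): "location" ([row, column] in pixels: a listed point, or the origin of a listed thing).
The state is a dict: "clock": time; "joint_pos": joint angles; "qvel": joint speeds; "tau": joint torques, N m; "tcp_pos": TCP position; "orientation": TCP orientation; "wrist_force": force on the tool from outside, world axes, zero at the start; "ft_torque": the same for the moment, N m; "finger_gap": finger opening in m.
Only numpy, scipy, OpenCV 4.12 (cv2) and the standard library are available. Lean on these libraries where they do the work, as an engineer would, in place of code of your own. Each camera call takes 0.05 s, during which the arm holds its last target.

## Task

Push the four touching sample bottles along the rail as one row, gently and without picking any up or pulling the row apart, until they are fully home against the red end stop of the colour meter. Then press the green start button on the meter fully down and let it go. Leave everything else on the bench where it stands.

Things in the scene. Friction and masses are not known exactly. Their poses are not given: they have to be found in the camera images.
- rail: Fixed feed rail with a colour meter at its +y end. Origin on the bench (z = 0) under the rail's middle line; y runs along the rail to the end stop, z up. Channel floor 6 mm above the bench; aluminium side walls 43 mm apart inside (x = +-21.5 mm), 4 mm thick, tops 18 mm above the bench, from y = -250 to +130 mm; the -y end is open. Row fully home: rear face at y = -30 mm.
- stop (a point): Middle of the foot of the red end stop's face, on the channel floor (rail y = +130 mm). The stop is 56 mm wide, its top 46 mm above the bench. The ivory meter housing behind it is 116 mm wide, 96 mm long (rail y = 138 to 234 mm), top 91 mm above the bench.
- start (a joint): Travel of the green start button on top of the meter: 0 released, 0.006 m fully down; springs back; about 5 N takes it fully down. It counts as pressed beyond 0.004 m.
- start_top (a point): Centre of the top face of the green start button (30 mm across, pressed straight down), on the meter behind the end stop.
- bottle1: Loose closed square white sample bottle, blue cap, about 0.1 kg: body 40 x 40 mm, 42 mm high, cap 29 mm across, 56 mm high in all. Origin: centre of its underside. Stands on the channel floor, square to the rail. The four touch (gaps under 1 mm) in any order of colours, 50 to 130 mm short of the stop; closed up, the row is 160 mm long.
- bottle2: Loose closed square white sample bottle, red cap, about 0.1 kg: body 40 x 40 mm, 42 mm high, cap 29 mm across, 56 mm high in all. Origin: centre of its underside. Stands on the channel floor, square to the rail. The four touch (gaps under 1 mm) in any order of colours, 50 to 130 mm short of the stop; closed up, the row is 160 mm long.
- bottle3: Loose closed square white sample bottle, yellow cap, about 0.1 kg: body 40 x 40 mm, 42 mm high, cap 29 mm across, 56 mm high in all. Origin: centre of its underside. Stands on the channel floor, square to the rail. The four touch (gaps under 1 mm) in any order of colours, 50 to 130 mm short of the stop; closed up, the row is 160 mm long.
- bottle4: Loose closed square white sample bottle, green cap, about 0.1 kg: body 40 x 40 mm, 42 mm high, cap 29 mm across, 56 mm high in all. Origin: centre of its underside. Stands on the channel floor, square to the rail. The four touch (gaps under 1 mm) in any order of colours, 50 to 130 mm short of the stop; closed up, the row is 160 mm long.
- spare: Bystander, loose: a fifth bottle exactly like those in the rail, orange cap, standing on the bench on the robot's side of the rail; not part of the row. Origin: centre of its underside.
- beaker: Bystander, loose: glass beaker, 66 mm across, 75 mm high, on the far side of the rail. Origin: centre of its underside.
- vials: Bystander, loose: dark wooden block 60 x 90 x 28 mm with three corked amber vials, 93 mm high in all, on the far side of the rail. Origin: centre of its underside.
- mortar: Bystander, loose: white ceramic mortar, 92 mm across, 42 mm high, on the robot's side of the rail. Origin: centre of its underside.
- pot_amber: Bystander, loose: small amber jar with black cap, 46 mm across, 58 mm high, on the robot's side of the rail, beside the meter. Origin: centre of its underside.
Mind the look-alikes: they are no part of the job. Leave any purple or turquoise look-alike of the bottle4 alone.

How it is judged:
On the way, in this order (a step that is already met when the one before it is completed fails the run):
1. all four bottles are home: the row is within 4 mm of the end stop (y of each of bottle1, bottle2, bottle3, bottle4 in the frame of rail above -0.014 m and x of bottle1 in the frame of rail between -0.006 and 0.006 m and height (world z) of each of bottle1, bottle2, bottle3, bottle4 below 0.01 m and angle between each of bottle1, bottle2, bottle3, bottle4's own z axis and vertical below 0.1 rad and x of bottle2 in the frame of rail between -0.006 and 0.006 m and x of bottle3 in the frame of rail between -0.006 and 0.006 m and x of bottle4 in the frame of rail between -0.006 and 0.006 m), for 0.2 s.
2. then the green start button is pressed down (value of joint start above 0.004 m), for 0.05 s.
At the end, for the whole second after the job is handed in: All four bottles stand upright (within 0.1 rad) on the channel floor between the rail's walls, at rest, the last no more than 4 mm short of its place in a row closed up against the end stop, and the start button is released (under 2 mm down) (all of step 1 and value of joint start below 0.002 m and linear speed of each of bottle1, bottle2, bottle3, bottle4 below 0.02 m/s); the robot touches nothing.
It fails at once if a sample bottle is lifted, or tipped over (height (world z) of any of bottle1, bottle2, bottle3, bottle4 above 0.014 m or angle between any of bottle1, bottle2, bottle3, bottle4's own z axis and vertical above 0.35 rad).
It fails at once if the row is pulled apart (end bottles' centres more than 135 mm apart; 120 mm when touching) (distance between any of bottle2, bottle3, bottle4 and bottle1 above 0.135 m or distance between any of bottle3, bottle4 and bottle2 above 0.135 m or distance between bottle4 and bottle3 above 0.135 m).
It fails at once if a sample bottle is flung (faster than 0.5 m/s) (linear speed of any of bottle1, bottle2, bottle3, bottle4 above 0.5 m/s).
It fails at once if a bystander is moved more than 20 mm (distance of any of spare, beaker, vials, mortar, pot_amber from where it was at the start of the episode above 0.02 m).
It also fails if it takes over 43 s, if anything falls off the work surface, if the arm or the gripper's body presses on something with over 40 N, if the wrist force passes 120 N, or if a joint passes its speed limit or range.

## Working session

There is one attempt and no reset: what is moved stays moved. The work goes in short steps, Python scripts to look and compute and a shell command to move; the robot and the scene stay as the last step left them, time stands still between calls to the robot, and variables do not carry over. Pictures are saved under pics/ and viewed, and the job is handed in when it is done.

```bash
mkdir -p pics; cat > h.py <<'E'
import numpy as np, cv2
from workcell import env
from scipy.spatial.transform import Rotation as R
def rot(q): return R.from_quat([q[1],q[2],q[3],q[0]]).as_matrix()
def shot(name,fn=None):
    c=env.read_camera(name)
    if fn: cv2.imwrite('pics/'+fn,c['pixels'][:,:,::-1])
    return c
def pt(c,r,col,d=None,z=None):
    M=rot(c['orientation']);ray=np.array([(col-c['cx'])/c['fx'],(r-c['cy'])/c['fy'],1.])
    if z is not None:
        w=M@ray; return np.array(c['origin'])+w*(z-c['origin'][2])/w[2]
    if d is None: d=c['depth'][int(round(r)),int(round(col))]
    return np.array(c['origin'])+M@(ray*d)
E
python3 - <<'E'
from h import *
np.set_printoptions(precision=4,suppress=True)
s=env.get_state();print({k:np.round(v,4) for k,v in s.items()},env.nose_length)
for n in('top','scene'):
    c=shot(n,n+'0.png');print(n,c['origin'],c['orientation'],c['fx'])
    for t in('bottle1','bottle2','bottle3','bottle4','stop','start_top','rail','spare','pot_amber','mortar','beaker','vials'):
        for d in env.pinpoint(n,t)[:2]:
            print(t,round(d['score'],2),np.round(d['location'],1),pt(c,*d['location']), end=' | ')
        print()
E
```

```text
{'clock': np.float64(0.0), 'joint_pos': array([ 1.1234,  0.314 ,  0.045 ,  1.3036, -0.    ,  1.4312]), 'qvel': array([-0.0004, -0.001 , -0.0017,  0.0016, -0.001 , -0.0004]), 'tau': array([ -0.0005, -48.0627,  29.8533,   0.0193,  -0.0001,   0.    ]), 'tcp_pos': array([0.174 , 0.5475, 0.2414]), 'orientation': array([-0.0002,  0.1533,  0.9882, -0.0009]), 'wrist_force': array([1.0575, 0.1506, 0.0878]), 'ft_torque': array([ 0.0275,  0.0227, -0.0151]), 'finger_gap': np.float64(0.0853)} 0.011
top [0.4382 0.0028 0.7803] [ 0.0673 -0.7004  0.7078 -0.0622] 460.8859196591417
bottle1 0.9 [258.  309.4] [0.5482 0.0231 0.063 ] | bottle1 0.85 [238.7 375.6] [ 0.5782 -0.0821  0.0618] | 
bottle2 0.9 [258.  309.4] [0.5482 0.0231 0.063 ] | bottle2 0.85 [238.7 375.6] [ 0.5782 -0.0821  0.0618] | 
bottle3 0.9 [258.  309.4] [0.5482 0.0231 0.063 ] | bottle3 0.85 [238.7 375.6] [ 0.5782 -0.0821  0.0618] | 
bottle4 0.9 [258.  309.4] [0.5482 0.0231 0.063 ] | bottle4 0.85 [238.7 375.6] [ 0.5782 -0.0821  0.0618] | 
stop 0.69 [283.1 222.9] [0.5146 0.168  0.0185] | 
start_top 0.65 [288.  165.1] [0.4988 0.231  0.114 ] 
[... 770 characters left out ...]
0.0471] | bottle4 0.75 [258.9 326.2] [ 0.582  -0.0238  0.0496] | 
stop 0.87 [197.1 361. ] [0.5073 0.1622 0.0077] | 
start_top 0.64 [248.1 331.8] [0.5722 0.002  0.0492] | start_top 0.58 [140.4 384.7] [0.4917 0.2426 0.1114] | 
rail 0.67 [242.2 337.3] [0.5716 0.018  0.0524] | rail 0.28 [310.7 368.1] [ 0.7166 -0.0544  0.0584] | 
spare 0.87 [214.  297.5] [0.4562 0.0217 0.032 ] | 
pot_amber 0.61 [172.1 330.4] [0.4121 0.1663 0.0082] | 
mortar 0.69 [271.8 250.7] [ 0.4932 -0.1404  0.035 ] | mortar 0.15 [245.4 330.7] [ 0.5722 -0.0015  0.0623] | 
beaker 0.78 [258.7 400.5] [0.6785 0.0856 0.0354] | beaker 0.37 [274.3 316.1] [ 0.5927 -0.0624  0.0502] | 
vials 0.64 [310.5 366.5] [ 0.7137 -0.0552  0.0564] |
```

View pics/top0.png

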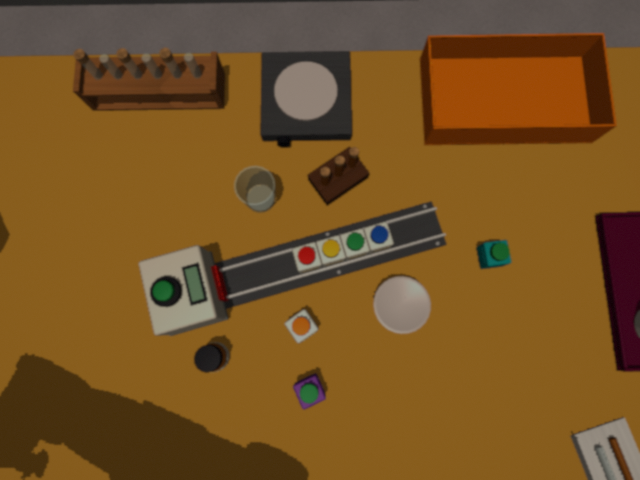

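View pics/scene0.png

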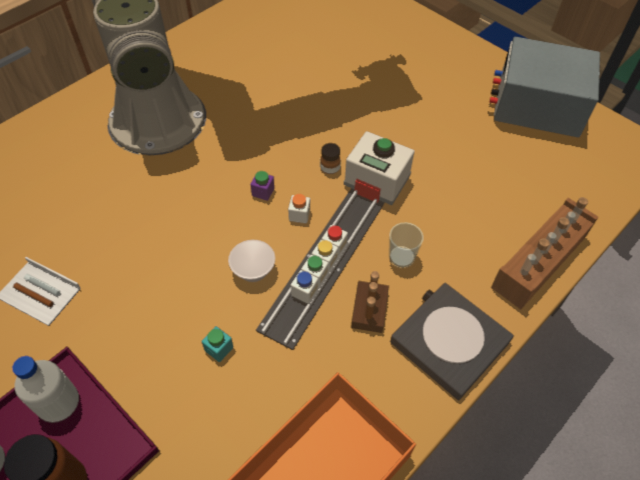

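The top view shows the row in order red (307,256), yellow (331,248), green (355,242), blue (379,235). The stop is at (220,283) and the button at (163,291). The purple and turquoise look-alikes are off the rail. Blue is the rear bottle, so I'll measure next.

```bash
cat > meas.py <<'E'
from h import *
np.set_printoptions(precision=4,suppress=True)
def caps(c):
    hsv=cv2.cvtColor(c['pixels'],cv2.COLOR_RGB2HSV)
    H,S,V=[hsv[...,i].astype(int) for i in range(3)]
    D=c['depth'];M=rot(c['orientation']);vv,uu=np.mgrid[:480,:640]
    P=np.stack([(uu-c['cx'])/c['fx']*D,(vv-c['cy'])/c['fy']*D,D],-1)@M.T+np.array(c['origin'])
    out={}
    for n,f in dict(red=((H<5)|(H>174)),yellow=(H>22)&(H<34),green=(H>50)&(H<80),blue=(H>100)&(H<125)).items():
        m=f&(S>120)&(V>70)&(P[...,2]>.053)&(P[...,2]<.072)&(D>0)&(np.hypot(P[...,0]-.56,P[...,1]-.03)<.17)
        k,l,st,ce=cv2.connectedComponentsWithStats(m.astype(np.uint8))
        if k<2: continue
        i=1+np.argmax(st[1:,4]);q=l==i
        lo=pt(c,(vv[q].max()+vv[q].min())/2,(uu[q].max()+uu[q].min())/2,z=.062)
        out[n]=(st[i,4],ce[i],P[q].mean(0),lo)
    return out,P
if __name__=='__main__':
    for cam in('top','scene'):
        c=shot(cam);o,P=caps(c)
        for n,v in o.items():print(cam,n,v[0],v[1],v[2],v[3])
        if cam=='top':
            a=np.array([v[2][:2] for v in o.values()]);
            mu=a.mean(0);u=np.linalg.svd(a-mu)[2][0];u*=np.sign(u[1]);print('dir',u,np.degrees(np.arctan2(u[1],u[0])),'along',(a-mu)@u,'perp',(a-mu)@np.array([u[1],-u[0]]))
            # wall tops
            m=(P[...,2]>.012)&(P[...,2]<.026);
            s=(P[...,:2]-mu)@u;x=(P[...,:2]-mu)@np.array([u[1],-u[0]])
            hsv=cv2.cvtColor(c['pixels'],cv2.COLOR_RGB2HSV)
            w=m&(abs(x)<.05)&(s>-.18)&(s<.17)&(hsv[...,1]<60)&(hsv[...,2]>80)
            for sg in(-1,1):
                q=w&(x*sg>.015)&(abs(s)>.07);print(sg,q.sum(),np.polyfit(s[q],x[q],1), 's',s[q].min(),s[q].max())
            H=hsv[...,0].astype(int)
            r=((H<6)|(H>174))&(hsv[...,1]>140)&(s>.1)&(abs(x)<.05)&(P[...,2]>.03)&(P[...,2]<.055)
            print('stop',r.sum(),P[r].mean(0),np.percentile(s[r],[5,50,95]),np.percentile(x[r],[2,98]))
            g=(H>50)&(H<80)&(hsv[...,1]>120)&(s>.18)&(P[...,2]>.098)
            print('button',g.sum(),P[g].mean(0),P[g].min(0),P[g].max(0),P[g][:,2])if g.any() else print('nob')
            b=(s>.15)&(s<.3)&(abs(x)<.06)&(P[...,2]>.06);print('meter',P[b].mean(0),P[b].min(0),P[b].max(0))
            print('mu',mu)
E
python3 meas.py; python3 -c "
from h import *
for n in('top','scene'):
    c=shot(n)
    print(env.pinpoint(n,'start_top'))
    for t in('start','start_top'):print([(d,pt(c,*d['location'])) for d in env.find_in(n,t)[:2]])
"
```

```text
top red 232 [306.2284 255.0129] [0.5531 0.0281 0.0626] [0.5532 0.0285 0.062 ]
top yellow 181 [330.3591 249.0497] [ 0.5623 -0.0101  0.0625] [ 0.5632 -0.0095  0.062 ]
top green 194 [354.8454 241.1186] [ 0.5745 -0.049   0.0627] [ 0.5749 -0.0493  0.062 ]
top blue 201 [379.0597 234.2985] [ 0.5851 -0.0877  0.0628] [ 0.5857 -0.0885  0.062 ]
dir [-0.2698  0.9629] 105.65492787799913 along [ 0.0599  0.0206 -0.0202 -0.0603] perp [ 0.0005 -0.001   0.0003  0.0001]
-1 350 [ 0.0008 -0.0229] s -0.1717853011980764 0.16967739916786748
1 314 [0.0014 0.0239] s -0.17130609726384866 0.16979806241332895
stop 261 [0.5128 0.1706 0.0441] [0.2046 0.2074 0.2126] [-0.0269  0.0277]
button 387 [0.4955 0.2347 0.1119] [0.4807 0.2198 0.1004] [0.5117 0.2546 0.1165] [0.1031 0.1026 0.102  0.1048 0.104  0.1028 0.103  0.1033 0.1053 0.1126
 0.1121 0.112  0.1135 0.1127 0.1135 0.1111 0.1113 0.1027 0.1029 0.1033
 0.1143 0.1127 0.1161 0.115  0.1137 0.1138 0.1143 0.1123 0.1134 0.1135
 0.1104 0.1111 0.105  0.1032 0.1127 0.1133 0.1149 0.1131 0.1124 0.1127
 0.1149 0.1128 0.1134 0.1138 0.1139 0.1112 0.1137 0.1127 0.1066 0.104
 0.11
[... 2462 characters left out ...]
]
mu [ 0.5688 -0.0297]
scene red 143 [334.5175 231.6014] [0.5545 0.0276 0.0615] [0.5546 0.0275 0.062 ]
scene blue 120 [303.9667 277.8583] [ 0.5871 -0.089   0.0621] [ 0.5866 -0.0884  0.062 ]
[{'location': [288.7, 161.5], 'score': 0.65}]
[({'location': [291.1, 161.8], 'score': 0.77}, array([0.49440206, 0.23583557, 0.11313379])), ({'location': [270.5, 243.3], 'score': 0.45}, array([0.5367937 , 0.13673492, 0.00617556]))]
[]
[{'location': [138.7, 388.3], 'score': 0.65}, {'location': [243.4, 339.5], 'score': 0.48}]
[({'location': [144.1, 381.6], 'score': 0.49}, array([0.49622436, 0.22710365, 0.11538274]))]
[({'location': [141.4, 384.2], 'score': 0.55}, array([0.4923478 , 0.24043901, 0.11052545]))]
```

Rail direction is 105.65° and the row's gap to the stop is about 123 mm. The button top is at z≈0.113. First I'll turn the tool +56.7° so tool x lies along the rail, and close the fingers.

```bash
python3 -m creep '{"hand":[0,0,0,0,0],"delta_pos":[[0,0,0],[0,0,0],[0,0,0],[0,0,0],[0,0,0]],"turn":[1,1,1,1,1]}' 20
python3 -m creep '{"hand":[0,0,0,0,0],"delta_pos":[[0,0,0],[0,0,0],[0,0,0],[0,0,0],[0,0,0]],"turn":[1,1,1,1,1]}'
python3 -m creep '{"hand":[0,0,0,0,0],"delta_pos":[[0,0,0],[0,0,0],[0,0,0],[0,0,0],[0,0,0]],"turn":[1,0.34,0,0,0]}'
cat > st.py <<'E'
from h import *
import sys
np.set_printoptions(precision=4,suppress=True)
U=np.array([-.2698,.9629]);X=np.array([.9629,.2698]);MU=np.array([.5688,-.0297])
s=env.get_state();M=rot(s['orientation']);p=np.array(s['tcp_pos']);d=p[:2]-MU
print('t',s['clock'],'tcp',p,'rail s',d@U,'x',d@X,'F',s['wrist_force'],'gap',s['finger_gap'],'xang',np.degrees(np.arctan2(M[1,0],M[0,0])),'z',M[:,2])
if len(sys.argv)>1:
    t=np.array(list(map(float,sys.argv[1:4]))); tgt=np.append(MU+t[0]*U+t[1]*X,t[2]); print('tgt',tgt,'tool delta/0.8',M.T@(tgt-p)/.8)
E
python3 st.py -0.125 0.0005 0.241
```

```text
clock: 2.22
tcp_pos: [0.1742, 0.548, 0.2423]
orientation: [-0.0, 0.366, 0.931, 0.0]
wrist_force: [-0.1, -0.5, -0.1]
finger_gap: 0.0255
clock: 2.63
tcp_pos: [0.1742, 0.548, 0.2423]
orientation: [-0.0, 0.558, 0.83, 0.0]
wrist_force: [0.3, 0.0, 0.7]
finger_gap: -0.0
clock: 3.05
tcp_pos: [0.1742, 0.548, 0.2423]
orientation: [-0.0, 0.604, 0.797, 0.0]
wrist_force: [-1.3, -0.5, -0.2]
finger_gap: -0.0002
t 3.05 tcp [0.1742 0.548  0.2423] rail s 0.6627385084875735 x -0.22404416575218122 F [-1.3489 -0.4644 -0.2109] gap -0.00022126666324934706 xang 105.71469762581268 z [ 0.0001  0.0001 -1.    ]
tgt [ 0.603  -0.1499  0.241 ] tool delta/0.8 [-0.985   0.2796  0.0016]
```

```bash
python3 -m creep '{"hand":[0,0,0,0,0],"delta_pos":[[-0.0394,0.0112,0],[-0.0394,0.0112,0],[-0.0394,0.0112,0],[-0.0394,0.0112,0],[-0.0394,0.0112,0]],"turn":[0,0,0,0,0]}'
python3 -m creep '{"hand":[0,0,0,0,0],"delta_pos":[[-0.0394,0.0112,0],[-0.0394,0.0112,0],[-0.0394,0.0112,0],[-0.0394,0.0112,0],[-0.0394,0.0112,0]],"turn":[0,0,0,0,0]}'
python3 -m creep '{"hand":[0,0,0,0,0],"delta_pos":[[-0.0394,0.0112,0],[-0.0394,0.0112,0],[-0.0394,0.0112,0],[-0.0394,0.0112,0],[-0.0394,0.0112,0]],"turn":[0,0,0,0,0]}'
python3 -m creep '{"hand":[0,0,0,0,0],"delta_pos":[[-0.0394,0.0112,0],[-0.0394,0.0112,0],[-0.0394,0.0112,0],[-0.0394,0.0112,0],[-0.0394,0.0112,0]],"turn":[0,0,0,0,0]}'
python3 -m creep '{"hand":[0,0,0,0,0],"delta_pos":[[-0.0394,0.0112,0],[-0.0394,0.0112,0],[-0.0394,0.0112,0],[-0.0394,0.0112,0],[-0.0394,0.0112,0]],"turn":[0,0,0,0,0]}'
python3 st.py -0.125 0.0005 0.080; python3 st.py -0.125 0.0005 0.035
python3 -c "
from h import *
shot('scene','scene1.png');shot('top','top1.png')"
```

```text
clock: 3.47
tcp_pos: [0.2603, 0.4071, 0.2423]
orientation: [0.0, 0.604, 0.797, 0.0]
wrist_force: [0.9, 0.7, 0.1]
finger_gap: -0.0003
clock: 3.88
tcp_pos: [0.3462, 0.2673, 0.2426]
orientation: [0.0, 0.604, 0.797, 0.0]
wrist_force: [0.1, 1.1, 0.4]
finger_gap: 0.0
clock: 4.3
tcp_pos: [0.4319, 0.1275, 0.2426]
orientation: [0.0, 0.604, 0.797, 0.0]
wrist_force: [1.2, 0.1, -0.3]
finger_gap: 0.0001
clock: 4.72
tcp_pos: [0.5176, -0.0122, 0.2424]
orientation: [0.0, 0.604, 0.797, 0.0]
wrist_force: [0.9, 0.6, -1.1]
finger_gap: 0.0003
clock: 5.13
tcp_pos: [0.6033, -0.1518, 0.2423]
orientation: [0.0, 0.604, 0.797, 0.0]
wrist_force: [1.1, 1.2, -0.2]
finger_gap: 0.0003
t 5.1333 tcp [ 0.6033 -0.1518  0.2423] rail s -0.1268942659725255 x 0.00028265445949051814 F [ 1.1336  1.2406 -0.1713] gap 0.0002795906267483694 xang 105.69454179160549 z [ 0.0002  0.0001 -1.    ]
tgt [ 0.603  -0.1499  0.08  ] tool delta/0.8 [0.0024 0.0002 0.2028]
t 5.1333 tcp [ 0.6033 -0.1518  0.2423] rail s -0.1268942659725255 x 0.00028265445949051814 F [ 1.1336  1.2406 -0.1713] gap 0.0002795906267483694 xang 105.69454179160549 z [ 0.0002  0.0001 -1.    ]
tgt [ 0.603  -0.1499  0.035 ] tool delta/0.8 [0.0024 0.0002 0.2591]
```

View pics/scene1.png

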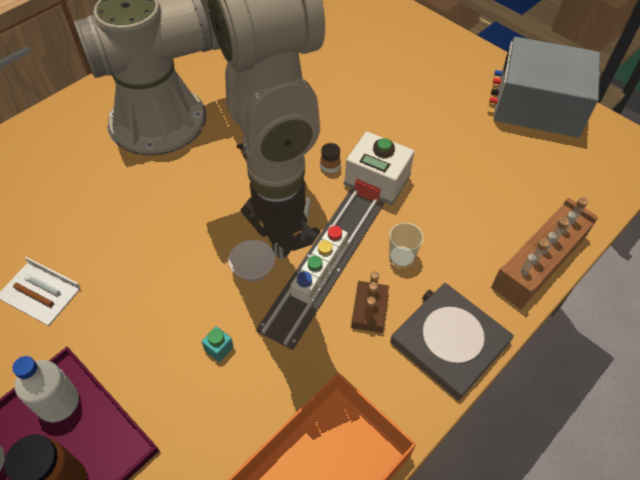

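The scene view shows the gripper above the rail's open end, with the row untouched. Next is the descent.

```bash
python3 -m creep '{"hand":[0,0,0,0,0],"delta_pos":[[0,0,0.04],[0,0,0.04],[0,0,0.04],[0,0,0.04],[0,0,0.04]],"turn":[0,0,0,0,0]}'
python3 -m creep '{"hand":[0,0,0,0,0],"delta_pos":[[0,0,0.02],[0,0,0.02],[0,0,0.01],[0,0,0.008],[0,0,0]],"turn":[0,0,0,0,0]}'
python3 st.py -0.105 0.0005 0.035
python3 -c "
from h import *
shot('scene','scene2.png');shot('top','top2.png')
a=cv2.imread('pics/scene2.png')[180:360,200:440];b=cv2.imread('pics/top2.png')[180:360,260:500]
cv2.imwrite('pics/c2.png',np.hstack([cv2.resize(a,None,fx=1.66,fy=1.66,interpolation=2),cv2.resize(b,None,fx=1.66,fy=1.66,interpolation=2)]))"
```

```text
clock: 5.65
tcp_pos: [0.6023, -0.1496, 0.0812]
orientation: [0.0, 0.604, 0.797, 0.0]
wrist_force: [0.7, 1.2, -1.2]
finger_gap: 0.0003
clock: 6.07
tcp_pos: [0.602, -0.1497, 0.035]
orientation: [-0.001, 0.604, 0.797, -0.0]
wrist_force: [-0.1, 0.2, 0.4]
finger_gap: 0.0002
t 6.0667 tcp [ 0.602  -0.1497  0.035 ] rail s -0.12453105557562713 x -0.00037614984212140955 F [-0.0825  0.2372  0.4312] gap 0.00017249241121910998 xang 105.69252382983814 z [-0.0014  0.0007 -1.    ]
tgt [ 0.5976 -0.1307  0.035 ] tool delta/0.8 [0.0244 0.0011 0.0001]
```

View pics/c2.png

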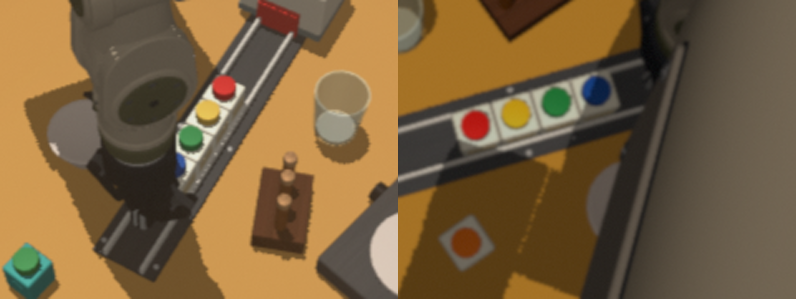

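The crop shows the fingers down in the rail behind the blue bottle, clear of it. I'll start pushing slowly.

```bash
python3 -m creep '{"hand":[0,0,0,0,0],"delta_pos":[[0.005,0.0005,0],[0.005,0.0005,0],[0.005,0,0],[0.005,0,0],[0.005,0,0]],"turn":[0,0,0,0,0]}'
python3 -m creep '{"hand":[0,0,0,0,0],"delta_pos":[[0.003,0,0],[0.003,0,0],[0.003,0,0],[0.003,0,0],[0.003,0,0]],"turn":[0,0,0,0,0]}'
python3 st.py
python3 -m creep '{"hand":[0,0,0,0,0],"delta_pos":[[0.003,0,0],[0.003,0,0],[0.004,0,0],[0.004,0,0],[0.004,0,0]],"turn":[0,0,0,0,0]}'
python3 st.py 0.0325 0.0005 0.035; python3 meas.py | grep -E 'red|yellow|green|blue|along'
```

```text
clock: 6.58
tcp_pos: [0.5981, -0.1302, 0.0363]
orientation: [0.0, 0.604, 0.797, 0.0]
wrist_force: [0.4, -0.1, 0.2]
finger_gap: -0.0001
clock: 7.0
tcp_pos: [0.5948, -0.119, 0.0359]
orientation: [-0.0, 0.604, 0.797, 0.0]
wrist_force: [0.3, -0.1, -0.2]
finger_gap: -0.0002
t 7.0 tcp [ 0.5948 -0.119   0.0359] rail s -0.0930031372163715 x 0.0008931170573098896 F [ 0.3431 -0.0578 -0.2049] gap -0.00015248768388941003 xang 105.66131966836811 z [ 0.      0.0001 -1.    ]
clock: 7.42
tcp_pos: [0.5909, -0.1054, 0.0359]
orientation: [0.0, 0.604, 0.797, -0.0]
wrist_force: [1.0, -2.2, -1.0]
finger_gap: 0.0
t 7.4167 tcp [ 0.5909 -0.1054  0.0359] rail s -0.07881664396952753 x 0.0008646979823943903 F [ 1.0041 -2.1651 -0.9525] gap 3.2990682942940706e-05 xang 105.64537394760673 z [ 0.0001 -0.0003 -1.    ]
tgt [0.5605 0.0017 0.035 ] tool delta/0.8 [ 0.1391 -0.0005  0.001 ]
top red 232 [299.306  257.0086] [0.5501 0.039  0.0626] [0.5502 0.0395 0.062 ]
top yellow 181 [323.3204 250.9724] [0.5593 0.0011 0.0625] [0.5601 0.0016 0.062 ]
top green 80 [344.6875 240.7   ] [ 0.5754 -0.033   0.0626] [ 0.5734 -0.035   0.062 ]
dir [-0.3315  0.9435] 109.35687835348885 along [ 0.0384 -0.0005 -0.0379] perp [ 0.0013 -0.0026  0.0013]
scene red 154 [337.3052 227.5325] [0.5516 0.0387 0.0614] [0.553  0.0378 0.062 ]
scene yellow 21 [326.9048 244.381 ] [ 0.5655 -0.0052  0.0627] [ 0.5647 -0.0041  0.062 ]
scene green 20 [321.85 256.8 ] [ 0.5781 -0.0321  0.0619] [ 0.5779 -0.0315  0.062 ]
```

Contact is made and the whole row is moving, at about 2.2 N. About 112 mm remain.

```bash
for i in 1; do
python3 -m creep '{"hand":[0,0,0,0,0],"delta_pos":[[0.005,0,0],[0.005,0,0],[0.005,0,0],[0.005,0,0],[0.005,0,0]],"turn":[0,0,0,0,0]}'
python3 -m creep '{"hand":[0,0,0,0,0],"delta_pos":[[0.005,0,0],[0.005,0,0],[0.005,0,0],[0.005,0,0],[0.005,0,0]],"turn":[0,0,0,0,0]}'
python3 -m creep '{"hand":[0,0,0,0,0],"delta_pos":[[0.005,0,0],[0.005,0,0],[0.005,0,0],[0.005,0,0],[0.005,0,0]],"turn":[0,0,0,0,0]}'
python3 -m creep '{"hand":[0,0,0,0,0],"delta_pos":[[0.005,0,0],[0.005,0,0],[0.005,0,0],[0.005,0,0],[0.005,0,0]],"turn":[0,0,0,0,0]}'
done; python3 st.py 0.0333 0.0005 0.035; python3 meas.py | grep -E 'red|yellow|green|blue'
```

```text
clock: 7.93
tcp_pos: [0.5854, -0.0857, 0.0359]
orientation: [-0.0, 0.604, 0.797, 0.0]
wrist_force: [1.1, -1.8, -0.0]
finger_gap: -0.0
clock: 8.35
tcp_pos: [0.58, -0.0664, 0.0359]
orientation: [0.0, 0.604, 0.797, 0.0]
wrist_force: [-0.1, -1.9, -0.2]
finger_gap: -0.0002
clock: 8.77
tcp_pos: [0.5746, -0.0472, 0.0359]
orientation: [0.0, 0.604, 0.797, 0.0]
wrist_force: [0.0, -2.8, -0.4]
finger_gap: 0.0002
clock: 9.18
tcp_pos: [0.5692, -0.0279, 0.0359]
orientation: [-0.0, 0.604, 0.797, 0.0]
wrist_force: [0.5, -2.4, -0.7]
finger_gap: 0.0001
t 9.1833 tcp [ 0.5692 -0.0279  0.0359] rail s 0.0015966496083384624 x 0.0008693003136464451 F [ 0.5268 -2.4471 -0.6991] gap 0.00012611546409700564 xang 105.66343682371888 z [ 0.0001  0.0001 -1.    ]
tgt [0.5603 0.0025 0.035 ] tool delta/0.8 [ 0.0396 -0.0005  0.0011]meas.py:23: RuntimeWarning: Mean of empty slice.
  mu=a.mean(0);u=np.linalg.svd(a-mu)[2][0];u*=np.sign(u[1]);print('dir',u,np.degrees(np.arctan2(u[1],u[0])),'along',(a-mu)@u,'perp',(a-mu)@np.array([u[1],-u[0]]))
  ret = ret.dtype.type(ret / rcount)
Traceback (most recent call last):
  File "meas.py", line 23, in <module>
    mu=a.mean(0);u=np.linalg.svd(a-mu)[2][0];u*=np.sign(u[1]);print('dir',u,np.degrees(np.arctan2(u[1],u[0])),'along',(a-mu)@u,'perp',(a-mu)@np.array([u[1],-u[0]]))
                   ~~~~~~~~~~~~~^^^^^^
numpy.linalg.LinAlgError: 1-dimensional array given. Array must be at least two-dimensional
```

```bash

python3 -m creep '{"hand":[0,0,0,0,0],"delta_pos":[[0.005,0,0],[0.005,0,0],[0.005,0,0],[0.005,0,0],[0.005,0,0]],"turn":[0,0,0,0,0]}'
python3 -m creep '{"hand":[0,0,0,0,0],"delta_pos":[[0.003,0,0],[0.002,0,0],[0.002,0,0],[0.001,0,0],[0.001,0,0]],"turn":[0,0,0,0,0]}'
python3 st.py 0.0333 0.0005 0.035; python3 -c "
from h import *
shot('scene','scene3.png')
a=cv2.imread('pics/scene3.png')[130:330,220:460]
cv2.imwrite('pics/c3.png',cv2.resize(a,None,fx=3,fy=3,interpolation=2))"
```

```text
clock: 9.65
tcp_pos: [0.5638, -0.0087, 0.0359]
orientation: [0.0, 0.604, 0.797, 0.0]
wrist_force: [-0.1, -3.1, -0.2]
finger_gap: -0.0001
clock: 10.07
tcp_pos: [0.562, -0.0021, 0.0359]
orientation: [0.0, 0.604, 0.797, 0.0]
wrist_force: [0.9, -2.2, 0.1]
finger_gap: -0.0
t 10.0667 tcp [ 0.562  -0.0021  0.0359] rail s 0.028416195845316 x 0.0008754830942611178 F [ 0.858  -2.1745  0.0593] gap -4.475023993669907e-05 xang 105.6614996771351 z [ 0.0001 -0.     -1.    ]
tgt [0.5603 0.0025 0.035 ] tool delta/0.8 [ 0.0061 -0.0005  0.0011]
```

View pics/c3.png

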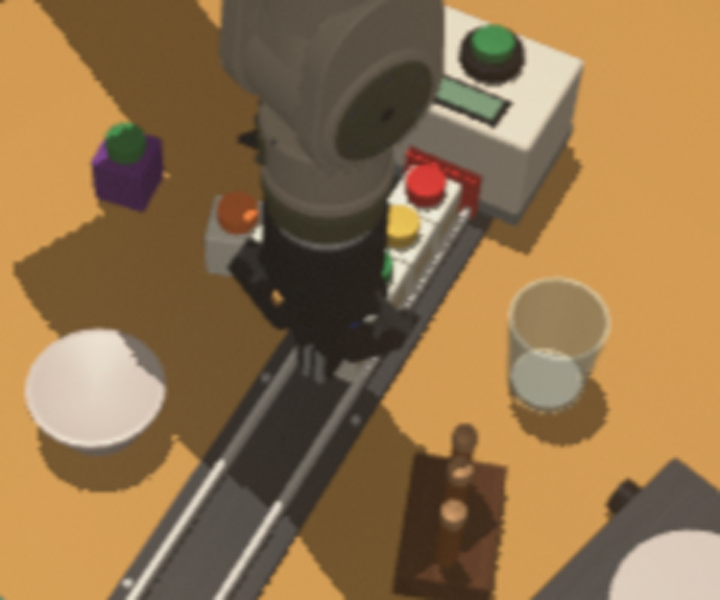

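The red bottle is now a few mm from the red stop. I'll creep the last bit in 0.8 mm rows and watch the force.

```bash

python3 -m creep '{"hand":[0,0,0,0,0],"delta_pos":[[0.001,0,0],[0.001,0,0],[0.001,0,0],[0.001,0,0],[0.001,0,0]],"turn":[0,0,0,0,0]}'
python3 st.py
```

```text
clock: 10.53
tcp_pos: [0.5609, 0.0017, 0.0359]
orientation: [0.0, 0.604, 0.797, 0.0]
wrist_force: [0.9, -2.7, -0.3]
finger_gap: -0.0002
t 10.5333 tcp [0.5609 0.0017 0.0359] rail s 0.03240900734552496 x 0.0008886950463733855 F [ 0.9018 -2.7133 -0.2883] gap -0.0001519586092751215 xang 105.65948256994623 z [ 0.0001  0.     -1.    ]
```

```bash

python3 -m creep '{"hand":[0,0,0,0,0],"delta_pos":[[0.001,0,0],[0.0005,0,0],[0.0005,0,0],[0.0005,0,0],[0,0,0]],"turn":[0,0,0,0,0]}'
python3 st.py
```

```text
clock: 10.95
tcp_pos: [0.5603, 0.0038, 0.0359]
orientation: [-0.0, 0.604, 0.797, 0.0]
wrist_force: [0.9, -2.4, 0.4]
finger_gap: -0.0001
t 10.95 tcp [0.5603 0.0038 0.0359] rail s 0.034499811195149846 x 0.0008719145411522205 F [ 0.8895 -2.4055  0.4047] gap -5.283759437671684e-05 xang 105.66883148442899 z [ 0.      0.0002 -1.    ]
```

```bash

python3 -m creep '{"hand":[0,0,0,0,0],"delta_pos":[[0.0006,0,0],[0.0006,0,0],[0.0006,0,0],[0,0,0],[0,0,0]],"turn":[0,0,0,0,0]}'
python3 st.py
```

```text
clock: 11.37
tcp_pos: [0.5602, 0.0042, 0.036]
orientation: [0.001, 0.604, 0.797, -0.001]
wrist_force: [0.9, -5.5, -1.0]
finger_gap: -0.0001
t 11.3667 tcp [0.5602 0.0042 0.036 ] rail s 0.03498405128955666 x 0.0008948815291197385 F [ 0.8829 -5.529  -0.9831] gap -0.0001478217276964813 xang 105.63173441961148 z [ 0.0004 -0.0016 -1.    ]
```

The TCP stalled at s=0.0350 and the force is rising, so the row has reached the stop. A bit more press to confirm, then back off and rise.

```bash

python3 -m creep '{"hand":[0,0,0,0,0],"delta_pos":[[0.0006,0,0],[0.0006,0,0],[0,0,0],[0,0,0],[0,0,0]],"turn":[0,0,0,0,0]}'
python3 st.py
python3 -m creep '{"hand":[0,0,0,0,0],"delta_pos":[[-0.003,0,0],[-0.005,0,0],[-0.01,0,0],[-0.015,0,0],[-0.015,0,0]],"turn":[0,0,0,0,0]}'
python3 -m creep '{"hand":[0,0,0,0,0],"delta_pos":[[0,0,-0.03],[0,0,-0.04],[0,0,-0.04],[0,0,-0.04],[0,0,-0.02]],"turn":[0,0,0,0,0]}'
python3 st.py 0.274 0 0.2
python3 -c "
from h import *
shot('scene','scene4.png')
a=cv2.imread('pics/scene4.png')[130:330,220:460]
cv2.imwrite('pics/c4.png',cv2.resize(a,None,fx=3,fy=3,interpolation=2))"
```

```text
clock: 11.78
tcp_pos: [0.5603, 0.0042, 0.036]
orientation: [0.001, 0.605, 0.796, -0.001]
wrist_force: [1.0, -8.2, -0.9]
finger_gap: -0.0005
t 11.7833 tcp [0.5603 0.0042 0.036 ] rail s 0.034981945617071186 x 0.0009810629186463014 F [ 1.0077 -8.2195 -0.9112] gap -0.0004835112123285012 xang 105.59063075418261 z [ 0.0009 -0.0033 -1.    ]
clock: 12.2
tcp_pos: [0.5703, -0.0316, 0.0359]
orientation: [-0.0, 0.604, 0.797, 0.0]
wrist_force: [0.2, 0.4, -0.0]
finger_gap: -0.0
clock: 12.62
tcp_pos: [0.5719, -0.0324, 0.1761]
orientation: [0.002, 0.604, 0.797, 0.001]
wrist_force: [0.2, -0.4, 0.9]
finger_gap: -0.0002
t 12.6167 tcp [ 0.5719 -0.0324  0.1761] rail s -0.0034600313027855984 x 0.0023004507023208346 F [ 0.1637 -0.4499  0.8661] gap -0.00019312937430483973 xang 105.6162216721364 z [ 0.0052 -0.0008 -1.    ]
tgt [0.4949 0.2341 0.2   ] tool delta/0.8 [ 0.3468 -0.0029 -0.0306]
```

View pics/c4.png

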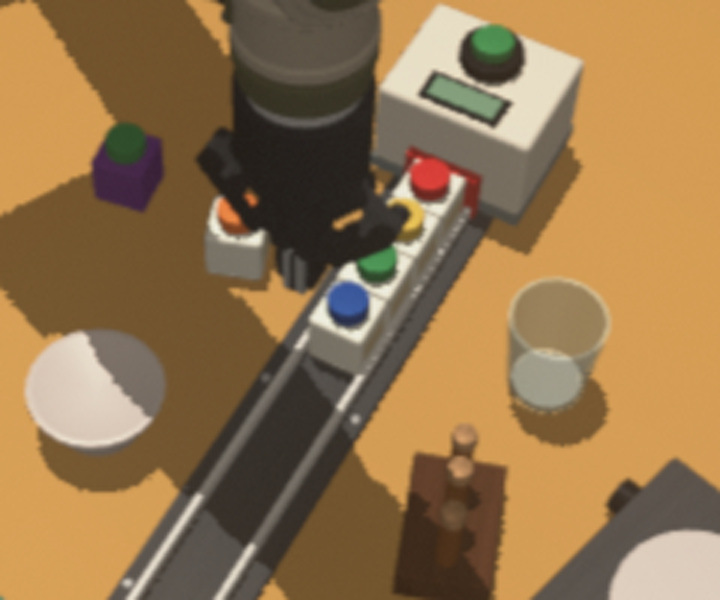

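The row is closed up against the stop, all upright: red at crop (430,178), blue at (348,302). Now I'll move above the button.

```bash

python3 -m creep '{"hand":[0,0,0,0,0],"delta_pos":[[0.034,0,-0.006],[0.034,0,-0.006],[0.035,0,-0.006],[0.035,0,-0.006],[0.035,0,-0.006]],"turn":[0,0,0,0,0]}'
python3 -m creep '{"hand":[0,0,0,0,0],"delta_pos":[[0.035,0,0],[0.035,0,0],[0.035,0,0],[0.035,0,0],[0.035,0,0]],"turn":[0,0,0,0,0]}'
python3 st.py 0.274 0 0.135
python3 meas.py | grep -E 'red|yellow|green|blue|stop|along'
python3 -c "
from h import *
shot('scene','scene5.png');shot('top','top5.png')
a=cv2.imread('pics/scene5.png')[80:280,240:480];b=cv2.imread('pics/top5.png')[180:380,100:340]
cv2.imwrite('pics/c5.png',np.hstack([cv2.resize(a,None,fx=1.66,fy=1.66,interpolation=2),cv2.resize(b,None,fx=1.66,fy=1.66,interpolation=2)]))"
```

```text
clock: 13.08
tcp_pos: [0.5326, 0.1024, 0.1959]
orientation: [-0.0, 0.605, 0.796, 0.0]
wrist_force: [-0.1, 0.4, -0.8]
finger_gap: -0.0001
clock: 13.5
tcp_pos: [0.495, 0.2376, 0.1957]
orientation: [-0.0, 0.604, 0.797, 0.0]
wrist_force: [0.7, -1.0, -0.5]
finger_gap: -0.0
t 13.5 tcp [0.495  0.2376 0.1957] rail s 0.2772897777959727 x 0.0010065675181119974 F [ 0.7098 -0.971  -0.4578] gap -7.830813906359391e-06 xang 105.61984054341127 z [-0.0001  0.0002 -1.    ]
tgt [0.4949 0.2341 0.135 ] tool delta/0.8 [-0.0041 -0.0013  0.0759]
top red 247 [229.7935 277.2227] [0.5193 0.1479 0.0625] [0.5189 0.1485 0.062 ]
top yellow 131 [254.5267 270.1069] [0.53   0.1093 0.0626] [0.5303 0.1095 0.062 ]
top green 201 [278.7512 263.1791] [0.5406 0.0714 0.0627] [0.5402 0.0718 0.062 ]
top blue 206 [303.3301 256.1117] [0.5514 0.0327 0.0624] [0.5517 0.0324 0.062 ]
dir [-0.2689  0.9632] 105.59837526770436 along [ 0.0598  0.0197 -0.0197 -0.0599] perp [ 0.  0. -0.  0.]meas.py:33: RuntimeWarning: Mean of empty slice.
  print('stop',r.sum(),P[r].mean(0),np.percentile(s[r],[5,50,95]),np.percentile(x[r],[2,98]))
  ret = um.true_divide(
Traceback (most recent call last):
  File "meas.py", line 33, in <module>
    print('stop',r.sum(),P[r].mean(0),np.percentile(s[r],[5,50,95]),np.percentile(x[r],[2,98]))
                                      ~~~~~~~~~~~~~^^^^^^^^^^^^^^^^
IndexError: index -1 is out of bounds for axis 0 with size 0
```

View pics/c5.png

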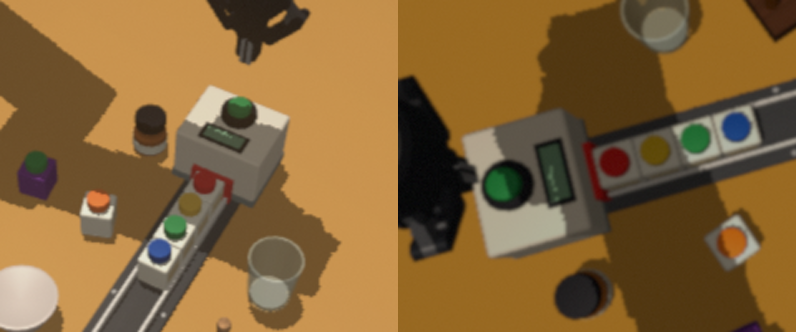

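Both views show the row home (cap spacing 40 mm, front face at the stop). The offset between gripper and button in the top view matches parallax. I'll descend to just above the button.

```bash

python3 -m creep '{"hand":[0,0,0,0,0],"delta_pos":[[-0.002,0,0.02],[-0.002,-0.001,0.02],[0,0,0.02],[0,0,0.012],[0,0,0.003]],"turn":[0,0,0,0,0]}'
python3 st.py 0.274 0 0.117
python3 -c "
from h import *
shot('scene','scene6.png');c=shot('top','top6.png')
a=cv2.imread('pics/scene6.png')[100:220,300:440];b=cv2.imread('pics/top6.png')[220:340,100:240]
cv2.imwrite('pics/c6.png',np.hstack([cv2.resize(a,None,fx=2.8,fy=2.8,interpolation=2),cv2.resize(b,None,fx=2.8,fy=2.8,interpolation=2)]))"
```

```text
clock: 14.07
tcp_pos: [0.4943, 0.2322, 0.1339]
orientation: [-0.001, 0.605, 0.796, -0.001]
wrist_force: [-0.3, 0.5, -0.5]
finger_gap: 0.0
t 14.0667 tcp [0.4943 0.2322 0.1339] rail s 0.27222440097426526 x -0.001044913640426847 F [-0.2845  0.5061 -0.5022] gap 3.181692874795474e-05 xang 105.57108113048787 z [-0.0033 -0.0011 -1.    ]
tgt [0.4949 0.2341 0.117 ] tool delta/0.8 [0.0022 0.0014 0.0211]
```

View pics/c6.png

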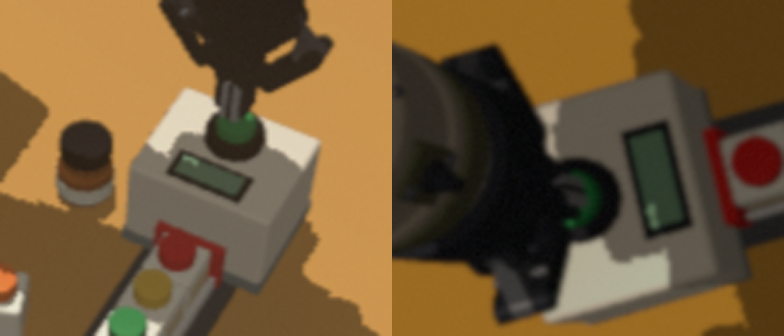

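The fingertips are centred over the green button. I'll press slowly.

```bash

python3 -m creep '{"hand":[0,0,0,0,0],"delta_pos":[[0.001,0.001,0.004],[0,0,0.004],[0,0,0.003],[0,0,0.002],[0,0,0.002]],"turn":[0,0,0,0,0]}'
python3 st.py
python3 -m creep '{"hand":[0,0,0,0,0],"delta_pos":[[0,0,0.002],[0,0,0.002],[0,0,0.001],[0,0,0.001],[0,0,0]],"turn":[0,0,0,0,0]}'
python3 st.py
```

```text
clock: 14.58
tcp_pos: [0.4956, 0.2348, 0.124]
orientation: [0.0, 0.604, 0.797, 0.0]
wrist_force: [-0.0, 0.2, 1.6]
finger_gap: 0.0001
t 14.5833 tcp [0.4956 0.2348 0.124 ] rail s 0.27446082493532364 x 0.000890539014410291 F [-0.0317  0.1593  1.5737] gap 0.00011497051982155862 xang 105.67518007382212 z [ 0.0003  0.0001 -1.    ]
clock: 15.0
tcp_pos: [0.4957, 0.2348, 0.1193]
orientation: [0.0, 0.604, 0.797, 0.0]
wrist_force: [-1.2, 0.3, 4.0]
finger_gap: -0.0002
t 15.0 tcp [0.4957 0.2348 0.1193] rail s 0.2744633833155758 x 0.0009549175398200184 F [-1.2055  0.2541  3.9791] gap -0.000219650011582155 xang 105.67005647491375 z [ 0.0005  0.0003 -1.    ]
```

```bash

python3 -m creep '{"hand":[0,0,0,0,0],"delta_pos":[[0,0,0.001],[0,0,0.001],[0,0,0.001],[0,0,0],[0,0,0]],"turn":[0,0,0,0,0]}'
python3 st.py
python3 -m creep '{"hand":[0,0,0,0,0],"delta_pos":[[0,0,0.001],[0,0,0.001],[0,0,0],[0,0,0],[0,0,0]],"turn":[0,0,0,0,0]}'
python3 st.py
```

```text
clock: 15.42
tcp_pos: [0.4957, 0.2349, 0.1179]
orientation: [0.0, 0.604, 0.797, 0.001]
wrist_force: [-3.1, 0.4, 12.3]
finger_gap: -0.0
t 15.4167 tcp [0.4957 0.2349 0.1179] rail s 0.27447837990221263 x 0.0009859832051574329 F [-3.0648  0.4111 12.2709] gap -9.54090818984406e-06 xang 105.67091592057253 z [ 0.0011  0.0005 -1.    ]
clock: 15.83
tcp_pos: [0.4957, 0.2349, 0.1178]
orientation: [0.001, 0.604, 0.797, 0.001]
wrist_force: [-6.2, -1.2, 20.6]
finger_gap: -0.0001
t 15.8333 tcp [0.4957 0.2349 0.1178] rail s 0.2744687188533954 x 0.001010625683575417 F [-6.1985 -1.1985 20.6168] gap -5.800462695353617e-05 xang 105.67380961961393 z [ 0.0021  0.0006 -1.    ]
```

The button bottomed out: the TCP stalled at 0.1178 and the force rose well past 5 N. I'll release, rise, move aside and check.

```bash

python3 -m creep '{"hand":[0,0,0,0,0],"delta_pos":[[0,0,-0.004],[0,0,-0.01],[0,0,-0.03],[0,0,-0.04],[0,0,-0.04]],"turn":[0,0,0,0,0]}'
python3 -m creep '{"hand":[0,0,0,0,0],"delta_pos":[[0.04,0,0],[0.04,0.01,0],[0.04,0.01,0],[0.04,0.01,0],[0.03,0.01,0]],"turn":[0,0,0,0,0]}'
python3 -m creep '{"hand":[0,0,0,0,0],"delta_pos":[[0,0,0],[0,0,0],[0,0,0],[0,0,0],[0,0,0]],"turn":[0,0,0,0,0]}'
python3 st.py; python3 meas.py | cut -c1-120
python3 - <<'E'
from h import *
np.set_printoptions(precision=4,suppress=True)
shot('scene','scene7.png')
c=shot('top','top7.png')
for t in('spare','pot_amber','mortar','beaker','vials'):
    for d in env.pinpoint('top',t)[:1]: print(t,round(d['score'],2),d['location'],pt(c,*d['location']))
a=cv2.imread('pics/scene7.png')[100:300,240:480];b=cv2.imread('pics/top7.png')[180:380,100:340]
cv2.imwrite('pics/c7.png',np.hstack([cv2.resize(a,None,fx=1.66,fy=1.66,interpolation=2),cv2.resize(b,None,fx=1.66,fy=1.66,interpolation=2)]))
E
```

```text
clock: 16.25
tcp_pos: [0.4946, 0.2344, 0.2143]
orientation: [-0.001, 0.604, 0.797, -0.001]
wrist_force: [1.0, 0.6, -0.0]
finger_gap: 0.0003
clock: 16.67
tcp_pos: [0.4847, 0.3919, 0.214]
orientation: [-0.0, 0.604, 0.797, -0.0]
wrist_force: [0.6, -0.3, 0.5]
finger_gap: -0.0002
clock: 17.08
tcp_pos: [0.4855, 0.3885, 0.2144]
orientation: [0.0, 0.605, 0.796, -0.0]
wrist_force: [-0.1, 0.1, -0.0]
finger_gap: 0.0002
t 17.0833 tcp [0.4855 0.3885 0.2144] rail s 0.42518110473061654 x 0.032607228021874976 F [-0.0737  0.05   -0.022 ] gap 0.00021799763447281925 xang 105.57687240697499 z [-0.0002 -0.0003 -1.    ]
top red 245 [229.9469 277.0367] [0.5196 0.1477 0.0625] [0.5197 0.1485 0.062 ]
top yellow 197 [254.6599 270.8934] [0.5288 0.1091 0.0627] [0.5295 0.1095 0.062 ]
top green 196 [278.9439 263.1531] [0.5406 0.0711 0.0627] [0.5402 0.0718 0.062 ]
top blue 205 [303.3073 256.1317] [0.5514 0.0327 0.0627] [0.5517 0.0324 0.062 ]
dir [-0.2698  0.9629] 105.6495840240413 along [ 0.0596  0.0199 -0.0199 -0.0597] perp [ 0.0006 -0.001   0.0002  0.0002]
-1 202 [ 0.0028 -0.0225] s -0.1794076186271929 0.07459727632612613
1 183 [0.0054 0.0247] s -0.17982082529069054 0.07735867008248523
spare 0.91 [328.6, 303.9] [0.439  0.0324 0.0577]
pot_amber 0.69 [354.7, 213.7] [0.4011 0.1707 0.057 ]
mortar 0.87 [307.1, 400.0] [ 0.4716 -0.1212  0.0324]
beaker 0.78 [197.1, 259.6] [0.6661 0.1113 0.0033]
vials 0.58 [175.8, 337.5] [ 0.6929 -0.0244  0.0338]meas.py:33: RuntimeWarning: Mean of empty slice.
  print('stop',r.sum(),P[r].mean(0),np.percentile(s[r],[5,50,95]),np.percentile(x[r],[2,98]))
  ret = um.true_divide(
Traceback (most recent call last):
  File "meas.py", line 33, in <module>
    print('stop',r.sum(),P[r].mean(0),np.percentile(s[r],[5,50,95]),np.percentile(x[r],[2,98]))
                                      ~~~~~~~~~~~~~^^^^^^^^^^^^^^^^
IndexError: index -1 is out of bounds for axis 0 with size 0
```

View pics/c7.png

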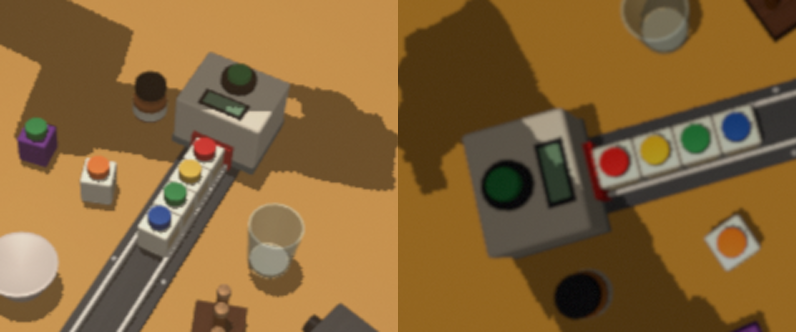

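Both views show the row closed against the stop and the bystanders in place. I'll check the button's height, then hand in.

```bash
python3 -c "
from h import *
c=shot('top')
print(np.median([pt(c,r,k)[2] for r in range(287,295) for k in range(159,167)]))
s=env.get_state();print(np.abs(s['qvel']).max(),s['clock'])
print(env.hand_in())"
```

```text
0.11331168843985301
0.0033342613562337784 17.5333
the job is handed in; nothing more can be done
None
```

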